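# Clear a tripped hotplate station and hold its recessed reset

### The arm

A 6-joint arm with a two-finger parallel gripper is mounted at the origin on a cart in front of the work surface, level with it; the furniture and walls round the work are solid. World frame = base frame: x ahead of the robot, y to its left, z up, the work surface at z = 0. Lengths are in mm, angles in rad, forces in N, time in s.
With the tool pointing down it reaches from about 225 to 875 mm from the base axis. Payload 3.4 kg.
Tool frame: the origin (TCP) lies on the centre line of the jaws, within the pads' length; the fingertips stand ctrl.tcp_to_tips ahead of it and the grasp point (between the pads) lies 6 mm ahead of it (ctrl.tcp_to_tips is the distance from the TCP to the fingertips, in mm); z points along the fingers, y is the line along which they close (so a half turn about z gives the same grasp; the last joint's range is limited). The gripper opens to 85 mm and grips with 20 to 120 N. Pads are 22 mm wide; open, the fingers measure 114 mm over their backs; the gripper's body (76 mm by 85 mm) begins 54 mm behind the grasp point. The pads swing forward as they close: fully open they stand 13 mm farther back than shut.
Start: joints at [1.164, 0.276, 1.505, -0, 1.361, -0.121], TCP at [162.122, 551.703, 256.328] pointing down, gripper open.
Joint ranges: [-2.89, 2.89], [-0.75, 2.08], [0.22, 2.7], [-1.18, 4.32], [0.11, 2.71], [-2.7, 2.7]. Speed limits (rad/s): [2.57, 2.57, 3.14, 3.14, 3.14, 3.14].

### API

Orientations are given as a 3x3 rotation matrix whose columns are the frame's x, y, z axes.
In Python, from cell import ctrl gives the robot as it stands.
- The arm moves only by the shell command python3 nudge.py FILE [FORCE], which reads ROWS from the file FILE. ROWS is 1 to 10 rows, parted by a bar, with the numbers parted by commas; each row has 5 numbers: the opening from 0.0 (shut) to 1.0 (fully open), then dx, dy, dz in shares of the most that a row can go, 1 being 50 mm, then a turn about the tool's z in units of 0.05 rad; each row shifts and turns the commanded pose from where the row before left it, along the tool's axes as they then stand; what a row does not reach is not made up. A row lasts 1/10 s, in which the tool goes at most 50 mm and 0.15 rad, less where a joint would pass 70% of its speed; a pose out of reach is approached as far as the arm can. The fingers move at their own pace and stop on an object; FORCE is the grip in N (left out, the last holds). Time passes only in rows, so rows that do not move let the fingers close. It prints the time, the measured TCP pose, the force, the opening and the grip force at its end. Input that does not fit is refused with a message, and nothing moves.
- ctrl.sense(): the state, without advancing time (a new reading comes with each control period).
- ctrl.snapshot(name): name is "scene" or "top" or "wrist"; returns the picture (480x640x3 uint8, red, green, blue); there is no depth.
- ctrl.camera_info(name): a dict with "fx", "fy", "cx", "cy" (pixels), "eye" and "attitude" of the camera in the world. Camera axes: x right, y down, z forward; pixel columns grow to the right and rows downward; lengths in mm; the calibration is good to about 2 mm. A picture is of the moment at which its call begins: read the wrist's pose just before it. camera_info takes no time and is no camera call; for the wrist camera it gives the pose at the moment of the call.
- ctrl.close_job(): hands the job in; it is judged then, once.
The state is a dict: "time_s": time; "q": joint angles; "dq": joint speeds; "joint_efforts": joint torques, N m; "position": TCP position; "ee_rot": TCP orientation; "ft_force": force on the tool from outside, world axes, zero at the start; "wrist_torque": the same for the moment, N m; "width": opening from 0.0 (shut) to 1.0 (fully open); "grasp_force": force on a finger pad.
Only numpy, scipy, OpenCV 4.12 (cv2) and the standard library are available. Lean on these libraries where they do the work, as an engineer would, in place of code of your own. Each camera call takes 0.05 s, during which the arm holds its last target. There are 200 camera calls.

### The job

The station with the red lamp on the two-station hotplate stirrer has tripped. Slide the amber bottle across the plate, without lifting or tipping it, until it stands upright inside the printed ring of the green-lamp station and let go of it; only then take the blue reset pin out of its stand, reach it down through the small round hole beside the red lamp and press the recessed yellow button fully down. Finish while still gripping the pin and holding that button down; leave the green station's button and the other things on the bench alone.

Things in the scene. Friction and masses are not known exactly. Their poses are not given: they have to be found in the camera images.
- hotplate: white two-station hotplate stirrer, 200 (x) x 300 (y) x 60 mm high, fixed; origin at the centre of its underside, x points to its back, z up. Its level one-piece glass-ceramic top, 60 mm above the bench, covers x -0.026..0.098, y +-0.148 m; station rings at x 0.036, y +-0.075. In front (x -0.098..-0.040) lie the two dark control panels, tops 57 mm above the bench.
- panel_red: dark control panel of the tripped station, 58 x 140 x 22 mm, with a lit RED lamp (10 mm) 21 mm behind its reset hole; either the left or the right one of the two. Origin at the centre of its underside, 35 mm above the bench; same directions as the hotplate. A silver knob, 25 mm across, stands 15 mm proud of the panel at y -0.050, which is 90 mm from the hole.
- panel_green: the like panel of the healthy station, with a lit GREEN lamp. Same shape and frame.
- hole_red (a point): centre of the mouth of the reset hole in the red-lamp panel, level with the panel top 57 mm above the bench: a vertical round hole of 13 mm diameter with a white bezel and a 1.5 mm chamfer. The button's top lies 14.5 mm below the mouth at rest; below it the hole is closed.
- reset_button (a joint): yellow recessed button (9.6 mm across) in the red-lamp panel's hole: 0 at rest, 0.005 m fully down (hard stop), sprung: starts to move at 2 N, about 6 N at the stop. It springs back when let go.
- green_button (a joint): the same button in the green-lamp panel's hole: 0 at rest, 0.005 m down. Not to be pressed.
- ring_red (a point): centre of the printed dark ring (94 mm outside, 89 mm inside diameter) of the red-lamp station on the plate top, 105 mm behind the red panel's centre.
- ring_green (a point): centre of the like ring of the green-lamp station on the plate top, 60 mm above the bench; the bottle has to stand inside this ring. The two ring centres are 150 mm apart.
- amber_bottle: closed brown glass bottle with blue cap, 56 mm diameter, 103 mm high overall, about 0.2 to 0.45 kg; straight-sided up to about 60 mm, then shoulders. Origin at the centre of its underside, z up. It starts on the red-lamp station. A grip 55 to 60 mm above its foot keeps the gripper's palm off the cap.
- reset_pin: reset pin, 118 mm long, 40 g, standing upright in its stand: steel shank 6 mm diameter x 38 mm with a blunt tip below, round blue ribbed plastic handle 15 mm diameter x 80 mm above it, with a 19 mm collar at the handle's foot. Origin at the tip, z along the pin towards the handle.
- pin_tip (a point): tip of the reset pin's shank.
- pin_grip (a point): point on the pin's axis in the handle, 84 mm above the tip: where to grip.
- pin_stand: fixed turned stand, round dark foot 60 mm diameter x 10 mm, aluminium post (25 mm diameter at the foot, 21 at the top) up to 52 mm height with an open upright bore, 8 mm wide at its mouth; the pin's collar rests on the post's top and its shank hangs 38 mm into the bore. Origin at the centre of its underside.
- black_bottle: black bottle, 60 x 104 mm, a bystander on the bench left of the hotplate.
- timer: white timer, 58 x 64 x 18 mm, lying on the bench left of the hotplate; a bystander.
- slide_case: flat clear case, 52 x 75 x 18 mm, lying on the bench; a bystander.
- filter_tin: aluminium tin, 49 mm diameter x 38 mm, standing on the bench behind the pin's stand; a bystander.

How it is judged:
By the outcome, as a careful person would: the job done as asked, in the order asked, and still so for the second after the job is handed in, while the arm keeps its last pose, push and grip.
It also fails if it takes over 64 s, if anything falls off the work surface, if the arm or the gripper's body presses on something with over 40 N, if the wrist force passes 120 N, or if a joint passes its speed limit or range.

## Working session

There is one attempt and no reset: what is moved stays moved. The work goes in short steps, Python scripts to look and compute and a shell command to move; the robot and the scene stay as the last step left them, time stands still between calls to the robot, and variables do not carry over. Pictures are saved under pics/ and viewed, at most 10 in all, crops included, and the job is handed in when it is done.

```bash
ls; mkdir -p pics; python3 - <<'E'
from cell import ctrl
import cv2,numpy as np
print(ctrl.tcp_to_tips)
s=ctrl.sense();print(s['position'],s['ee_rot'],s['time_s'])
for n in("scene","top"):
    im=ctrl.snapshot(n);cv2.imwrite(f"pics/{n}0.png",im[:,:,::-1]);print(n,ctrl.camera_info(n))
E
```

```text
cell.py
nudge.py
pics
25.0
[161.91333876 551.24104426 255.42571459] [[-9.59447934e-01  2.81884986e-01 -7.18232081e-04]
 [ 2.81885823e-01  9.59446448e-01 -1.70201084e-03]
 [ 2.09333917e-04 -1.83545022e-03 -9.99998294e-01]] 0.0
scene {'fx': 594.8640316137713, 'fy': 594.8640316137713, 'cx': 314.20998799297536, 'cy': 236.89620780928752, 'eye': array([-487.84850675, -754.55507063,  687.06144331]), 'attitude': array([[ 0.68259429, -0.27525711,  0.67697752],
       [-0.73041915, -0.28677436,  0.61987768],
       [ 0.02351406, -0.9176023 , -0.39680361]])}
top {'fx': 456.5166255353322, 'fy': 456.5166255353322, 'cx': 324.77623073848434, 'cy': 241.55145126363047, 'eye': array([ 376.49431937,  175.55600302, 1253.67759305]), 'attitude': array([[-0.02566485, -0.99174242,  0.12565144],
       [-0.99956896,  0.02725109,  0.0109213 ],
       [-0.01425526, -0.12531699, -0.99201433]])}
```
View pics/scene0.png

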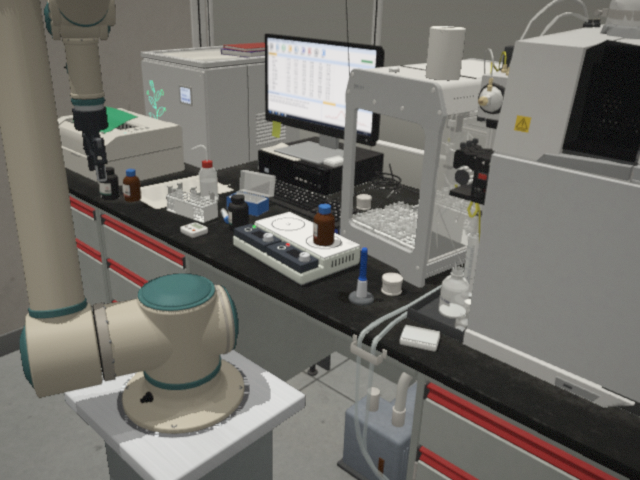

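View pics/top0.png

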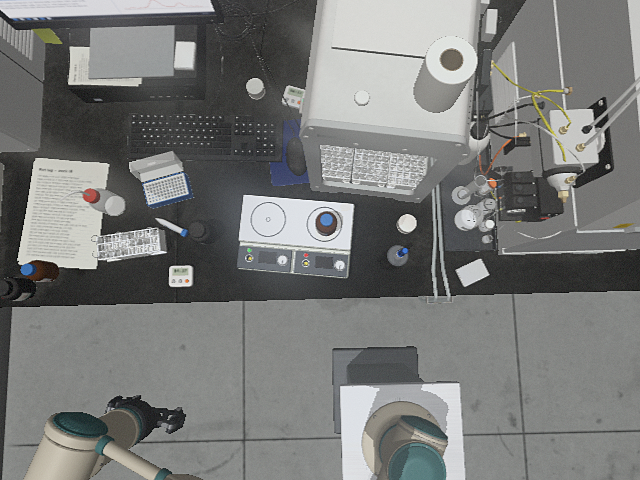

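The scene and top views show the hotplate at about (295,236) in the top view, with the bottle's cap at (326,222) on the right station. The lamps are at (250,250) and (306,255), and the pin is at (403,252) in its stand. I'll measure these more closely next.

```bash
cat > h.py <<'E'
import cv2,numpy as np
from cell import ctrl
def ray(ci,u,v):
    d=ci['attitude']@np.array([(u-ci['cx'])/ci['fx'],(v-ci['cy'])/ci['fy'],1.]);return np.array(ci['eye']),d
def onz(ci,u,v,z):
    e,d=ray(ci,u,v);return e+d*(z-e[2])/d[2]
def proj(ci,p):
    c=ci['attitude'].T@(np.array(p)-ci['eye']);return ci['fx']*c[0]/c[2]+ci['cx'],ci['fy']*c[1]/c[2]+ci['cy']
def blobs(m,amin=3):
    n,l,s,c=cv2.connectedComponentsWithStats(m.astype(np.uint8));return [(tuple(c[i].round(1)),s[i].tolist()) for i in range(1,n) if s[i][4]>=amin]
def tri(c1,p1,c2,p2):
    e1,d1=ray(c1,*p1);e2,d2=ray(c2,*p2);t=np.linalg.lstsq(np.c_[d1,-d2],e2-e1,rcond=None)[0]
    a,b=e1+t[0]*d1,e2+t[1]*d2;return (a+b)/2,np.linalg.norm(a-b)
E
python3 - <<'E'
from h import *
im=cv2.imread('pics/top0.png')[:,:,::-1];ci=ctrl.camera_info('top')
r=im.astype(int);R,G,B=r[...,0],r[...,1],r[...,2]
roi=np.zeros(R.shape,bool);roi[190:285,230:420]=1
for n,m in dict(red=(R>150)&(G<90)&(B<90),green=(G>130)&(R<110)&(B<130),blue=(B>R+50)&(B>90),yellow=(R>150)&(G>120)&(B<90)).items():
    for b in blobs(m&roi): print(n,b)
# hotplate outline
w=(r.min(2)>120)&roi; w[:,365:]=0
g=cv2.morphologyEx(w.astype(np.uint8),cv2.MORPH_CLOSE,np.ones((25,25)))
c=max(cv2.findContours(g,0,2)[0],key=cv2.contourArea);q=cv2.boxPoints(cv2.minAreaRect(c));print(q)
for u,v in q: print(onz(ci,u,v,58).round(1))
cv2.imwrite('pics/topc.png',cv2.resize(im[190:285,232:422,::-1],None,fx=4.2,fy=4.2,interpolation=cv2.INTER_CUBIC))
E
```

```text
red ((np.float64(305.8), np.float64(254.3)), [305, 253, 3, 3, 6])
green ((np.float64(249.3), np.float64(249.6)), [248, 248, 3, 4, 7])
blue ((np.float64(326.1), np.float64(219.4)), [320, 214, 13, 12, 124])
blue ((np.float64(402.3), np.float64(251.7)), [397, 248, 11, 9, 53])
[[235.36588 268.2927 ]
 [242.80301 182.76549]
 [364.06003 193.30957]
 [356.6229  278.8368 ]]
[463.6 425.5  58. ]
[693.4 405.2  58. ]
[655.   80.4  58. ]
[427.6 108.1  58. ]
```

View pics/topc.png

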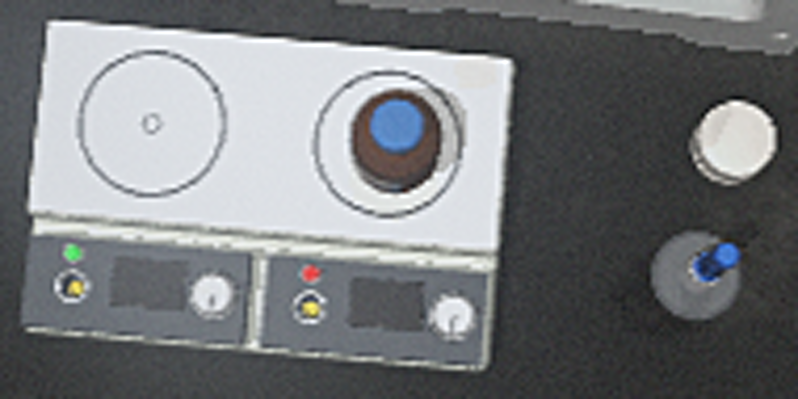

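```bash
python3 - <<'E'
from h import *
ci=ctrl.camera_info('top')
f=lambda x,y:(232+(x+.5)/4.2-.5,190+(y+.5)/4.2-.5)
P={}
for n,(p,z) in dict(rg=(f(152,123),60),rr=(f(389,143),60),hr=(f(310,307),57),hg=(f(72,287),57),lr=((305.8,254.3),58),lg=((249.3,249.6),58),cap=((326.1,219.4),163),pintop=(f(727,255),132),foot=(f(696,275),10)).items():
    P[n]=onz(ci,*p,z);print(n,P[n].round(1))
d=P['rg']-P['rr'];print(np.linalg.norm(d),np.arctan2(-d[0],d[1]));d=P['hg']-P['hr'];print(np.linalg.norm(d),np.arctan2(-d[0],d[1]))
# cap from two views
im=cv2.imread('pics/scene0.png')[:,:,::-1].astype(int);R,G,B=im[...,0],im[...,1],im[...,2]
m=(B>R+40)&(B>80);m[:200]=0;m[300:]=0;m[:,:300]=0
cs=ctrl.camera_info('scene')
for b in blobs(m,15):print(b)
for n in('cap','pintop'):print(n,proj(cs,P[n]))
E
```

```text
rg [592.5 338.5  60. ]
rr [575.5 188.9  60. ]
hr [473.4 241.   57. ]
hg [490.  390.2  57. ]
lr [495.5 239.5  58. ]
lg [512.  388.5  58. ]
cap [568.6 183.  163. ]
pintop [491.3  -8.5 132. ]
foot [491.3  -7.8  10. ]
150.5401071661652 -0.11328708914792715
150.1319138515554 -0.11070920675939211
((np.float64(324.3), np.float64(208.2)), [318, 203, 13, 11, 113])
((np.float64(362.9), np.float64(264.2)), [358, 247, 10, 34, 195])
cap (np.float64(323.718127369565), np.float64(205.74231391753275))
pintop (np.float64(363.0191026782847), np.float64(248.3216604199275))
```

The manual's scale: shifts go in shares of 50 mm and turns go in units of 0.05 rad. Converting my numbers, -31 mm is -0.62, -15 mm is -0.3.

```bash
echo '1,-0.62,-0.3,0,0 | 1,-0.62,-0.3,0,0 | 1,-0.62,-0.3,0,0 | 1,-0.62,-0.3,0,0 | 1,-0.62,-0.3,0,0 | 1,-0.62,-0.3,0,0 | 1,-0.62,-0.3,0,0 | 1,-0.62,-0.3,0,0 | 1,-0.62,-0.3,0,0 | 1,-0.62,-0.3,0,0' > path.dat && python3 nudge.py path.dat
cat >> h.py <<'E'
def delta(p):
    s=ctrl.sense();R=np.array(s['ee_rot']);print('t',round(s['time_s'],2),'pos',np.round(s['position'],1),'yawY',round(float(np.arctan2(-R[0,1],R[1,1])),4),'tilt',R[:2,2].round(4),'tooldelta',(R.T@(np.array(p)-s['position'])).round(1),'F',np.round(s['ft_force'],1),'w',round(s['width'],3),'g',np.round(s['grasp_force'],1))
E
python3 -c "
from h import *
delta([570,184,256]);c=ctrl.camera_info('wrist');print(c);print(ctrl.sense()['q'])"
```

```text
time_s: 1.1
position: [417.9, 319.2, 255.9]
ee_rot: [[-0.959, 0.282, -0.001], [0.282, 0.959, -0.0], [0.001, -0.0, -1.0]]
ft_force: [-0.0, 0.1, 0.5]
width: 1.001
grasp_force: 0.0
t 1.1 pos [417.9 319.2 255.9] yawY -0.2858 tilt [-0.0007 -0.0003] tooldelta [-1.84e+02 -8.68e+01 -1.00e-01] F [-0.   0.1  0.5] w 1.001 g 0.0
{'fx': 400.8904785959461, 'fy': 400.8904785959461, 'cx': 320.98905182528847, 'cy': 239.0377117065464, 'eye': array([354.30104859, 338.22474108, 374.79870757]), 'attitude': array([[ 2.81973341e-01,  9.25914653e-01,  2.51342575e-01],
       [ 9.59421980e-01, -2.71932391e-01, -7.45804251e-02],
       [-7.06921068e-04,  2.62173283e-01, -9.65020554e-01]])}
[ 5.19787764e-01  2.02424337e-01  1.60694284e+00  1.04362067e-04
  1.33291670e+00 -7.65192838e-01]
```

To row units: -15 mm is -0.3, -30 mm is -0.6, -0.14 rad is -2.8.

```bash
echo '1,-0.6,-0.3,0,0 | 1,-0.6,-0.3,0,0 | 1,-0.6,-0.3,0,0 | 1,-0.6,-0.3,0,0 | 1,0,0,0,-2.8 | 1,0,0,0,0 | 1,0,0,0,0' > path.dat && python3 nudge.py path.dat
python3 - <<'E'
from h import *
delta([570,184,256]);c=ctrl.camera_info('wrist');im=ctrl.snapshot('wrist');cv2.imwrite('pics/w1.png',im[:,:,::-1]);np.save('w1.npy',c,allow_pickle=True)
for p in([570,184,163],[592.5,338.5,60],[473.4,241,57]):print(np.round(proj(c,p),1))
E
```

```text
time_s: 1.8
position: [515.0, 229.1, 255.9]
ee_rot: [[-0.989, 0.148, -0.001], [0.148, 0.989, 0.0], [0.001, -0.0, -1.0]]
ft_force: [0.1, -0.5, -0.5]
width: 0.997
grasp_force: 0.0
t 1.8 pos [515.  229.1 255.9] yawY -0.1485 tilt [-0.0012  0.    ] tooldelta [-61.  -36.4  -0.2] F [ 0.1 -0.5 -0.5] w 0.997 g 0.0
[259.2 352.9]
[463.3 286.7]
[328.1 161.4]
```

View pics/w1.png

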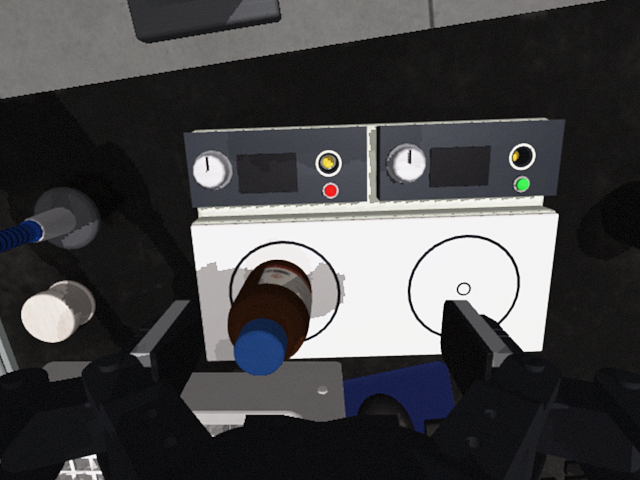

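The wrist view shows the blue cap at (259,347), the green ring's small centre mark at (464,288), the red hole at (328,162) and the red lamp at (330,190). These agree with the top-view points.

```bash
python3 - <<'E'
from h import *
c=np.load('w1.npy',allow_pickle=True).item();im=cv2.imread('pics/w1.png')[:,:,::-1].astype(int);R,G,B=im[...,0],im[...,1],im[...,2]
m=(B>R+40)&(B>80);m[:300]=0;m[:,:220]=0;m[:,310:]=0
(b,s)=max(blobs(m),key=lambda t:t[1][4]);print(b,s)
ys,xs=np.nonzero(m);pts=np.array([onz(c,x,y,163) for x,y in zip(xs,ys)])
print('cap far x',pts[:,0].max(),'y ext',pts[:,1].min(),pts[:,1].max(),pts[:,1].mean())
w=(R>20)&(R>B*2)&(R>G*1.4);w[:240]=0;w[360:]=0;w[:,:200]=0;w[:,330:]=0
for bb in blobs(w,40):print('brown',bb)
top=[(x,np.nonzero(w[:,x])[0].min()) for x in range(250,310,5) if w[:,x].any()]
print([onz(c,x,y,60).round(0)[:2].tolist() for x,y in top])
# holes: white bezel
m=(im.min(2)>150);m[:145]=0;m[182:]=0
for bb in blobs(m,20):
    if bb[1][2]<40:print('bezel',bb,onz(c,bb[1][0]+(bb[1][2]-1)/2,bb[1][1]+(bb[1][3]-1)/2,57).round(1))
m=(R>200)&(G<100)&(B<100);print([(x,onz(c,*x[0],58).round(1)) for x in blobs(m,20)])
m=(G>150)&(R<120)&(B<140);print([(x,onz(c,*x[0],58).round(1)) for x in blobs(m,20)])
print('ringc',onz(c,463.5,288.5,60))
E
```

```text
(np.float64(258.5), np.float64(352.6)) [234, 330, 51, 45, 1780]
cap far x 584.7149980128985 y ext 168.7705879343547 198.5086038877332 183.6069031522653
brown ((np.float64(270.8), np.float64(306.9)), [228, 260, 83, 100, 3590])
[[555.0, 163.0], [553.0, 168.0], [549.0, 173.0], [548.0, 177.0], [547.0, 182.0], [547.0, 186.0], [547.0, 190.0], [549.0, 194.0], [550.0, 198.0], [553.0, 202.0], [558.0, 205.0], [563.0, 209.0]]
bezel ((np.float64(370.4), np.float64(164.0)), [367, 145, 9, 37, 262]) [479.5 274.   57. ]
bezel ((np.float64(521.7), np.float64(157.3)), [509, 145, 27, 25, 206]) [492.4 390.7  57. ]
bezel ((np.float64(409.3), np.float64(164.3)), [394, 148, 32, 33, 767]) [484.8 303.7  57. ]
bezel ((np.float64(328.0), np.float64(163.2)), [315, 150, 27, 27, 214]) [474.6 240.8  57. ]
bezel ((np.float64(208.4), np.float64(169.5)), [193, 155, 32, 27, 687]) [464.5 147.6  57. ]
bezel ((np.float64(229.6), np.float64(169.6)), [228, 161, 4, 18, 27]) [468.1 163.6  57. ]
bezel ((np.float64(520.8), np.float64(178.2)), [515, 176, 14, 6, 20]) [509.1 390.   57. ]
[(((np.float64(330.2), np.float64(190.2)), [325, 185, 11, 11, 99]), array([495.8, 239.5,  58. ]))]
[(((np.float64(522.6), np.float64(184.0)), [517, 178, 13, 12, 112]), array([513.4, 390.3,  58. ]))]
ringc [594.20119639 338.6084882   60.        ]
```

To row units: 33 mm is 0.66, -31 mm is -0.62.

```bash
echo '1,-0.62,-0.36,0,0 | 1,-0.62,-0.36,0,0 | 1,0,0,0,0 | 1,0,0,0.66,0 | 1,0,0,0.66,0 | 1,0,0,0.54,0 | 1,0,0,0.4,0 | 1,0,0,0.2,0 | 1,0,0,0.2,0 | 1,0,0,0,0' > path.dat && python3 nudge.py path.dat; python3 -c "
from h import *
delta([571,184,123])"
```

```text
time_s: 2.85
position: [570.9, 184.7, 122.6]
ee_rot: [[-0.989, 0.145, -0.001], [0.145, 0.989, -0.0], [0.001, -0.0, -1.0]]
ft_force: [-0.5, -1.4, -0.1]
width: 1.003
grasp_force: 0.0
t 2.85 pos [570.9 184.7 122.6] yawY -0.1457 tilt [-0.0015 -0.0001] tooldelta [-0.2 -0.7 -0.4] F [-0.5 -1.4 -0.1] w 1.003 g 0.0
```

```bash
echo '0.7,0,-0.014,0,0 | 0.6,0,0,0,0 | 0.5,0,0,0,0 | 0.3,0,0,0,0 | 0.3,0,0,0,0 | 0.3,0,0,0,0 | 0.3,0,0,0,0 | 0.3,0,0,0,0' > path.dat && python3 nudge.py path.dat 35; python3 -c "
from h import *
delta([593,338.5,122.6])"
```

```text
time_s: 3.65
position: [572.4, 183.8, 124.8]
ee_rot: [[-0.989, 0.145, 0.003], [0.145, 0.989, 0.001], [-0.003, 0.001, -1.0]]
ft_force: [-0.7, -0.2, 5.5]
width: 0.63
grasp_force: 37.9
t 3.65 pos [572.4 183.8 124.8] yawY -0.146 tilt [0.0027 0.0006] tooldelta [  2.1 156.1   2.3] F [-0.7 -0.2  5.5] w 0.63 g 37.9
```

```bash
echo '0.3,0,0.1,0,0 | 0.3,0,0.2,0,0 | 0.3,0,0.24,0,0 | 0.3,0,0.24,0,0 | 0.3,0,0.24,0,0 | 0.3,0,0.24,0,0 | 0.3,0,0.24,0,0 | 0.3,0,0.24,0,0 | 0.3,0,0.1,0,0 | 0.3,0,0,0,0' > path.dat && python3 nudge.py path.dat; python3 -c "
from h import *
delta([593,338.5,122.6])"
```

```text
time_s: 4.65
position: [585.6, 273.5, 124.8]
ee_rot: [[-0.99, 0.144, 0.002], [0.144, 0.99, -0.003], [-0.002, -0.003, -1.0]]
ft_force: [-0.4, -3.3, 7.2]
width: 0.63
grasp_force: 37.9
t 4.65 pos [585.6 273.5 124.8] yawY -0.1445 tilt [ 0.002 -0.003] tooldelta [ 2.  65.4  2. ] F [-0.4 -3.3  7.2] w 0.63 g 37.9
```

```bash
echo '0.3,0.02,0.18,0,0 | 0.3,0.02,0.24,0,0 | 0.3,0,0.24,0,0 | 0.3,0,0.24,0,0 | 0.3,0,0.24,0,0 | 0.3,0,0.14,0,0 | 0.3,0,0,0,0 | 0.3,0,0,0,0' > path.dat && python3 nudge.py path.dat; python3 - <<'E'
from h import *
delta([593,338.5,122.6]);c=ctrl.camera_info('wrist');cv2.imwrite('pics/w2.png',ctrl.snapshot('wrist')[:,:,::-1]);t=ctrl.snapshot('top');cv2.imwrite('pics/t2.png',t[:,:,::-1])
cv2.imwrite('pics/t2c.png',cv2.resize(t[180:290,228:420,::-1],None,fx=4,fy=4,interpolation=2))
E
```

```text
time_s: 5.45
position: [592.9, 337.3, 124.8]
ee_rot: [[-0.989, 0.145, 0.002], [0.145, 0.989, -0.002], [-0.002, -0.001, -1.0]]
ft_force: [-0.5, -2.9, 6.1]
width: 0.625
grasp_force: 37.9
t 5.45 pos [592.9 337.3 124.8] yawY -0.1452 tilt [ 0.0021 -0.0018] tooldelta [0.1 1.2 2.2] F [-0.5 -2.9  6.1] w 0.625 g 37.9
```

View pics/w2.png

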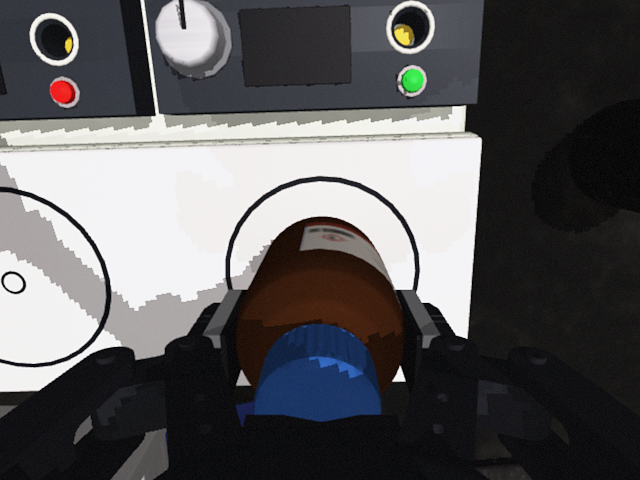

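The bottle stands inside the green ring. Its near foot edge is at (322,218), the ring's near edge is at (322,180), and the ring spans columns 229–418. I'll check the gap.

```bash
python3 - <<'E'
from h import *
c=ctrl.camera_info('wrist')
a,b=onz(c,322,218,60),onz(c,322,181,60);print(a,b,a-b, onz(c,230,265,60),onz(c,417,265,60))
E
echo '0.66,0,0,0,0 | 0.68,0,0,0,0 | 0.75,0,0,0,0 | 0.85,0,0,0,0 | 1,0,0,0,0 | 1,0,0,0,0 | 1,0,0,0,0 | 1,0,0,0,0' > path.dat && python3 nudge.py path.dat; python3 -c "
from h import *
delta([593,338.5,256])"
```

```text
[566.74382123 341.79018231  60.        ] [549.6611509  344.28046059  60.        ] [17.08267033 -2.49027828  0.        ] [583.29462385 294.44236454  60.        ] [596.33968627 383.84113594  60.        ]
time_s: 6.35
position: [592.2, 338.3, 123.3]
ee_rot: [[-0.989, 0.145, 0.0], [0.145, 0.989, 0.0], [-0.0, 0.0, -1.0]]
ft_force: [-0.5, -0.3, 0.3]
width: 1.002
grasp_force: 0.0
t 6.35 pos [592.2 338.3 123.3] yawY -0.1458 tilt [0.     0.0001] tooldelta [  -0.8    0.3 -132.7] F [-0.5 -0.3  0.3] w 1.002 g 0.0
```

To row units: -40 mm is -0.8, -20 mm is -0.4.

```bash
echo '1,0,0,-0.4,0 | 1,0,0,-0.8,0 | 1,0,0,-0.8,0 | 1,0,0,-0.8,0 | 1,0,0,0,0' > path.dat && python3 nudge.py path.dat >/dev/null; echo '1,0.14,-0.72,0,0 | 1,0.14,-0.72,0,0 | 1,0.14,-0.72,0,0 | 1,0.14,-0.72,0,0 | 1,0.14,-0.72,0,0 | 0.5,0.14,-0.72,0,0 | 0.5,0.14,-0.72,0,0 | 0.5,0.14,-0.72,0,0 | 0.5,0.14,-0.72,0,0 | 0.5,0.14,-0.72,0,0' > path.dat && python3 nudge.py path.dat >/dev/null;  echo '0.5,0,0,0,0 | 0.5,0,0,0,0' > path.dat && python3 nudge.py path.dat;python3 - <<'E'
from h import *
delta([491.3,-8,256]);c=ctrl.camera_info('wrist');im=ctrl.snapshot('wrist');cv2.imwrite('pics/w3.png',im[:,:,::-1]);np.save('w3.npy',c,allow_pickle=True)
t=ctrl.snapshot('top');cv2.imwrite('pics/t3.png',t[:,:,::-1])
for p in([491.3,-8,132],[491.3,-8,0]):print(np.round(proj(c,p),1))
E
```

```text
time_s: 8.05
position: [470.3, -8.1, 263.1]
ee_rot: [[-0.989, 0.147, 0.0], [0.147, 0.989, 0.001], [-0.0, 0.001, -1.0]]
ft_force: [0.6, -0.0, 1.3]
width: 0.503
grasp_force: 0.0
t 8.05 pos [470.3  -8.1 263.1] yawY -0.1479 tilt [0.0001 0.0008] tooldelta [-20.7   3.2   7.1] F [ 0.6 -0.   1.3] w 0.503 g 0.0
[325.3 267. ]
[323.9 222.4]
```

View pics/w3.png

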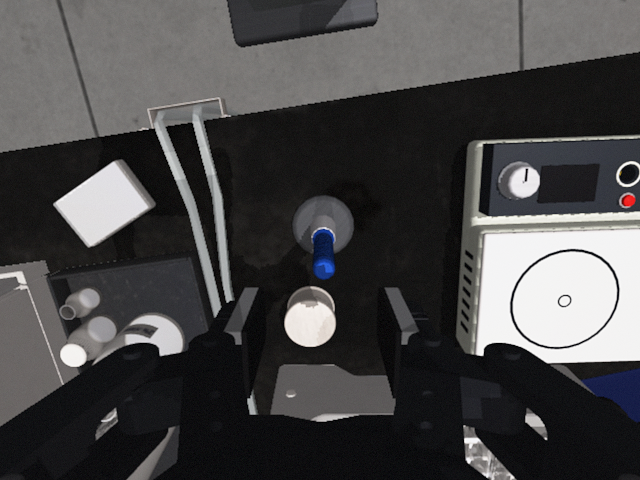

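The pin's top is at (324,268) and its foot at (323,223). That is within about 1 mm of the prediction, so I can descend on it.

To row units: -20.7 mm is -0.414, 20 mm is 0.4.

```bash
echo '0.5,-0.414,0.054,0,0 | 0.5,0,0,0,0 | 0.5,0,0,0.6,0 | 0.5,0,0,0.6,0 | 0.5,0,0,0.6,0 | 0.5,0,0,0.5,0 | 0.5,0,0,0.4,0 | 0.5,0,0,0.3,0 | 0.5,0,0,0.18,0 | 0.5,0,0,0,0' > path.dat && python3 nudge.py path.dat;  python3 -c "
from h import *
delta([491.3,-8.5,104])"
```

```text
time_s: 9.15
position: [490.4, -7.2, 103.2]
ee_rot: [[-0.99, 0.144, -0.003], [0.144, 0.99, 0.001], [0.003, 0.0, -1.0]]
ft_force: [-0.1, -0.4, 0.3]
width: 0.499
grasp_force: 0.0
t 9.15 pos [490.4  -7.2 103.2] yawY -0.1447 tilt [-0.003   0.0006] tooldelta [-1.  -1.1 -0.8] F [-0.1 -0.4  0.3] w 0.499 g 0.0
```

To row units: -1.1 mm is -0.022, -1 mm is -0.02.

```bash
echo '0.35,-0.02,-0.022,-0.02,0 | 0.3,0,0,0,0 | 0.25,0,0,0,0 | 0.2,0,0,0,0 | 0,0,0,0,0 | 0,0,0,0,0 | 0,0,0,0,0 | 0,0,0,0,0' > path.dat && python3 nudge.py path.dat 60;  python3 -c "
from h import *
delta([491.3,-8.5,104])"
```

```text
time_s: 9.95
position: [492.7, -9.3, 105.9]
ee_rot: [[-0.989, 0.145, 0.001], [0.145, 0.989, -0.0], [-0.001, 0.0, -1.0]]
ft_force: [-0.3, 0.1, 6.6]
width: 0.159
grasp_force: 58.5
t 9.95 pos [492.7  -9.3 105.9] yawY -0.1458 tilt [ 0.0011 -0.    ] tooldelta [1.5 0.6 1.9] F [-0.3  0.1  6.6] w 0.159 g 58.5
```

To row units: -25 mm is -0.5, -20 mm is -0.4.

```bash
echo '0,0,0,-0.08,0 | 0,0,0,-0.16,0 | 0,0,0,-0.3,0 | 0,0,0,-0.4,0 | 0,0,0,-0.5,0 | 0,0,0,-0.5,0 | 0,0,0,-0.3,0 | 0,0,0,0,0 | 0,0,0,0,0' > path.dat && python3 nudge.py path.dat;  python3 - <<'E'
from h import *
delta([474.5,241,216])
c=ctrl.camera_info('wrist');im=ctrl.snapshot('wrist');cv2.imwrite('pics/w4.png',im[:,:,::-1])
cs=ctrl.snapshot('scene');cv2.imwrite('pics/s4.png',cs[:,:,::-1])
p=ctrl.sense()['position'];R=np.array(ctrl.sense()['ee_rot'])
print('exp tip',proj(c,p+R@[0,0,92]), 'handle top',proj(c,p+R@[0,0,-26]),'scene tip',proj(ctrl.camera_info('scene'),p+R@[0,0,92]))
E
```

```text
time_s: 10.85
position: [492.0, -9.2, 217.1]
ee_rot: [[-0.989, 0.145, -0.0], [0.145, 0.989, 0.0], [0.0, 0.0, -1.0]]
ft_force: [0.2, 0.2, 0.3]
width: 0.16
grasp_force: 58.4
t 10.85 pos [492.   -9.2 217.1] yawY -0.1458 tilt [-0.0001  0.0001] tooldelta [ 53.7 245.    1.2] F [0.2 0.2 0.3] w 0.16 g 58.4
exp tip (np.float64(320.62040414879095), np.float64(253.06855764766533)) handle top (np.float64(320.0612806642579), np.float64(384.1009959690459)) scene tip (np.float64(363.00808503678076), np.float64(251.54974661022328))
```

View pics/w4.png

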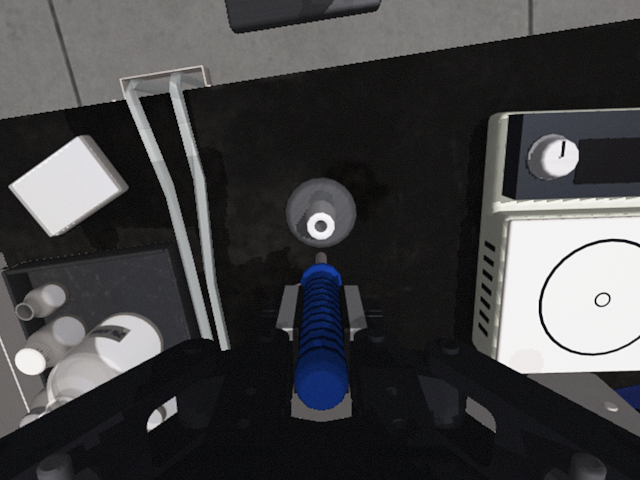

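The pin hangs straight in the jaws, with its tip at (321,256) against (320.6,253) expected and its top at (321,385). The stand is empty. Next I'll move over the hole.

To row units: 24.5 mm is 0.49, 5.4 mm is 0.108.

```bash
echo '0,0.108,0.49,0,0 | 0,0.108,0.49,0,0 | 0,0.108,0.49,0,0 | 0,0.108,0.49,0,0 | 0,0.108,0.49,0,0 | 0,0.108,0.49,0,0 | 0,0.108,0.49,0,0 | 0,0.108,0.49,0,0 | 0,0.108,0.49,0,0 | 0,0.108,0.49,0,0' > path.dat && python3 nudge.py path.dat >/dev/null; echo '0,0,0,0,0 | 0,0,0,0.3,0 | 0,0,0,0.4,0 | 0,0,0,0.2,0 | 0,0,0,0.1,0 | 0,0,0,0,0 | 0,0,0,0,0' > path.dat && python3 nudge.py path.dat;  python3 - <<'E'
from h import *
delta([474.5,241,167])
c=ctrl.camera_info('wrist');im=ctrl.snapshot('wrist');cv2.imwrite('pics/w5.png',im[:,:,::-1]);np.save('w5.npy',c,allow_pickle=True)
p=ctrl.sense()['position'];R=np.array(ctrl.sense()['ee_rot'])
x,y=np.round(proj(c,p+R@[0,0,92])).astype(int);print('exp tip',x,y,'hole',proj(c,[474.5,241,57]))
cv2.imwrite('pics/w5c.png',cv2.resize(im[y-70:y+70,x-90:x+90,::-1],None,fx=4,fy=4,interpolation=2));print(x-90,y-70)
E
```

```text
time_s: 12.65
position: [474.9, 240.9, 167.7]
ee_rot: [[-0.989, 0.146, 0.001], [0.146, 0.989, 0.0], [-0.001, 0.0, -1.0]]
ft_force: [-0.1, -0.3, -0.4]
width: 0.159
grasp_force: 58.6
t 12.65 pos [474.9 240.9 167.7] yawY -0.1461 tilt [0.0007 0.0003] tooldelta [0.5 0.1 0.7] F [-0.1 -0.3 -0.4] w 0.159 g 58.6
exp tip 321 255 hole (np.float64(320.6659730049953), np.float64(244.5321750046662))
231 185
```

View pics/w5c.png

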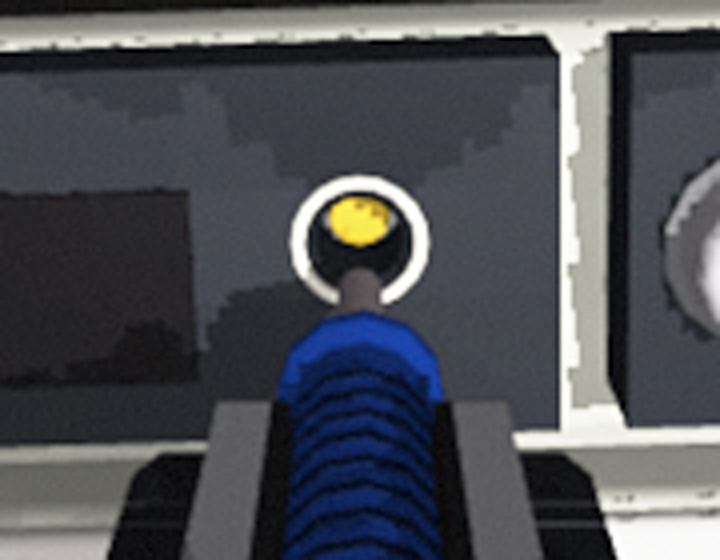

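The bezel's centre is at (321,245), against (320.7,244.5) expected. The tip is at about (321,256), against (321,255) expected. The pin is aligned within 1 mm, so I can go down.

To row units: 8 mm is 0.16, 6 mm is 0.12.

```bash
echo '0,0.006,0,0.12,0 | 0,0,0,0.16,0 | 0,0,0,0.12,0 | 0,0,0,0.1,0 | 0,0,0,0.08,0 | 0,0,0,0.04,0 | 0,0,0,0,0 | 0,0,0,0,0' > path.dat && python3 nudge.py path.dat 80;  python3 -c "
from h import *
delta([474.5,241,129])"
```

```text
time_s: 13.5
position: [474.4, 241.1, 136.4]
ee_rot: [[-0.989, 0.145, 0.0], [0.145, 0.989, 0.0], [-0.0, 0.0, -1.0]]
ft_force: [0.5, -0.8, -1.0]
width: 0.155
grasp_force: 77.8
t 13.5 pos [474.4 241.1 136.4] yawY -0.1458 tilt [0.0004 0.0002] tooldelta [-0.1 -0.1  7.4] F [ 0.5 -0.8 -1. ] w 0.155 g 77.8
```

Tip is in the hole with no contact force. Now press.

```bash
for i in 1 ; do echo '0,0,0,0.04,0 | 0,0,0,0.02,0 | 0,0,0,0.02,0 | 0,0,0,0,0 | 0,0,0,0,0' > path.dat && python3 nudge.py path.dat | sed -n '2p;4p'; echo '0,0,0,0.03,0 | 0,0,0,0.03,0 | 0,0,0,0,0 | 0,0,0,0,0' > path.dat && python3 nudge.py path.dat| sed -n '2p;4p'; echo '0,0,0,0.02,0 | 0,0,0,0.02,0 | 0,0,0,0,0 | 0,0,0,0,0' > path.dat && python3 nudge.py path.dat| sed -n '2p;4p'; done
```

```text
position: [474.5, 241.2, 132.7]
ft_force: [0.3, -0.1, 2.9]
position: [474.6, 241.2, 129.6]
ft_force: [1.0, 0.7, 5.1]
position: [474.8, 241.2, 128.8]
ft_force: [-1.0, -0.6, 11.8]
```

```bash
echo '0,0,0,0.02,0 | 0,0,0,0.01,0 | 0,0,0,0,0 | 0,0,0,0,0 | 0,0,0,0,0' > path.dat && python3 nudge.py path.dat; python3 - <<'E'
from h import *
im=ctrl.snapshot('top');cv2.imwrite('pics/t6.png',im[:,:,::-1]);cv2.imwrite('pics/t6c.png',cv2.resize(im[170:290,228:420,::-1],None,fx=4,fy=4,interpolation=2))
delta([474.5,241,129])
E
```

```text
time_s: 15.3
position: [475.0, 241.3, 128.4]
ee_rot: [[-0.989, 0.145, 0.003], [0.145, 0.989, 0.001], [-0.003, 0.001, -1.0]]
ft_force: [-2.4, -0.4, 18.9]
width: 0.153
grasp_force: 80.0
t 15.35 pos [475.  241.3 128.5] yawY -0.1456 tilt [0.003  0.0009] tooldelta [ 0.5 -0.4 -0.5] F [-2.2 -0.6 18.7] w 0.153 g 80.0
```

View pics/t6c.png

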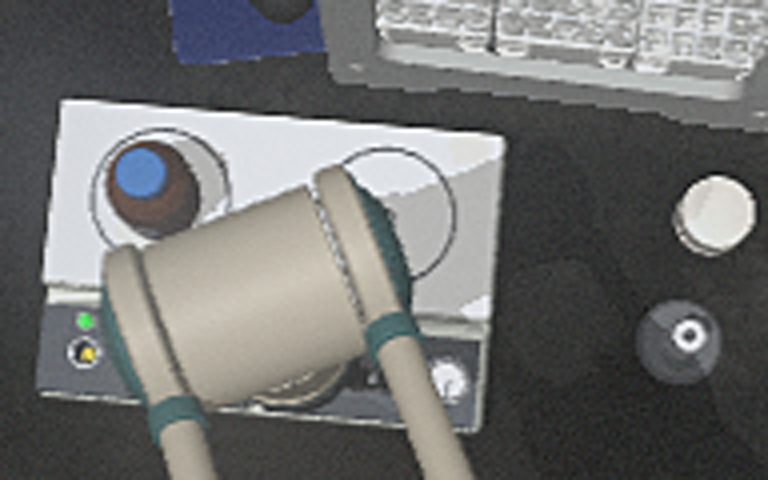

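The bottle stands in the green ring with its cap at crop (141,172), the stand is empty, and nothing else has moved. The force has risen to 19 N with almost no travel, so the button is at its hard stop. I'll check the bottle's position once more and hand in.

```bash
python3 - <<'E'
from h import *
print(onz(ctrl.camera_info('top'),228+141/4,170+172/4,163).round(1))
delta([474.5,241,129])
print(ctrl.close_job())
E
```

```text
[588.7 335.4 163. ]
t 15.35 pos [475.  241.3 128.5] yawY -0.1456 tilt [0.003  0.0009] tooldelta [ 0.5 -0.4 -0.5] F [-2.2 -0.6 18.7] w 0.153 g 80.0
the job is handed in; nothing more can be done
None
```

I handed the job in at about 15 s: the bottle stands released inside the green ring, and the gripped pin holds the red station's button down against its stop with about 19 N; no verdict was returned.

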